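# Vent and unclip the lid of a vacuum storage box

## Task

Open the biscuit box: hold the round vent button on top of its lid down for at least two seconds to let the air in, then let it come up again. Then squeeze the two ribbed tabs on the sides of the lid's housing together to free the catches, lift the lid off, and set it down gently, right way up, in the middle of the bamboo board. Leave the box standing where it is and do not disturb the other things in the cupboard.

Things in the scene. Friction and masses are not known exactly. Their poses are not given: they have to be found in the camera images.
- canister: The vacuum box without its lid: a loose clear plastic tub holding biscuits, 150 mm (x) by 120 mm (y) by 90 mm high, 0.5 to 1 kg, standing on the steel liner (liner top at z = 2 mm). Its grey rim has a lip 8 mm wide and 8 mm thick that projects inward; the lid's catches sit under it on the two long sides. Origin: centre of its underside, z up.
- lid: Loose lid, about 0.3 kg, on the box at the same yaw. From below: plug 130 (x) by 100 (y) by 16 mm high, 2 mm play in the rim; grey plate 150 by 120 by 8 mm resting on the rim; white housing 84 by 42 by 42 mm high in its middle, a ribbed tab on its +y and -y sides, vent button on top. Origin: centre of the plug's underside, 74 mm above the box's origin; plate top 24 mm, housing top 66 mm above it.
- vent (a joint): The round vent button, 30 mm across, on top of the housing: 0 = up, grows to 0.005 m as it is pressed straight down; about 1 N to start, 4.6 N fully down; springs up when let go. It counts as held down beyond 0.003.
- vent_top (a point): Centre of the vent button's top face; it sinks with the button. On the lid's z axis, 73 mm above the lid's origin when up.
- tab_left (a joint): Squeeze tab on the lid's +y side: 0 = out (caught), grows to 0.008 m as it is pressed toward the lid's middle (-y of the lid); about 3 N to start, 7 N fully in; springs out when let go. Its catch is clear of the rim lip beyond 0.006 m. Both tabs must be in for the lid to lift straight off.
- tab_right (a joint): Squeeze tab on the lid's -y side: the same, pressed toward +y of the lid.
- pad_left (a point): Middle of the +y tab's outer ribbed face, 46 mm above the lid's origin (22 mm above the plate). Face 52 mm long (along the lid's x), 32 mm high. The two faces are 60 mm apart when out, 44 mm when fully in, evenly about the lid's z axis. Squeezed, they are also the grip to lift and carry the lid by.
- pad_right (a point): The same on the -y tab.
- board: Plain bamboo board, fixed, 210 mm (its x) by 165 mm (its y) by 14 mm thick, lying empty on the liner. Origin: centre of its underside, z up; its top is 14 mm above it. It and the box change sides from one start to another.
- honey_jar: Bystander: loose glass honey jar with a closed wooden lid, 72 mm across, 108 mm high, standing between the box and the board. Origin: centre of its underside.
- moka_pot: Bystander: loose aluminium moka pot, 92 mm across, 167 mm high, black handle reaching 81 mm out from its axis on its -x side. Origin: centre of its underside.
- muffin_cup: Bystander: loose silicone muffin cup, 70 mm across its rim, 34 mm high. Origin: centre of its underside.
- spoon: Bystander: loose bamboo spoon, 200 mm long along its x, lying near the robot. Origin: the middle of its length, on the liner.
- tin: Bystander: loose food tin with a paper band, 74 mm across, 110 mm high. Origin: centre of its underside.
- mug: Bystander: loose white mug, 80 mm across plus its handle (+y), 90 mm high, at the left of the liner. Origin: centre of its underside.

How it is judged:
By the outcome, as a careful person would: the job done as asked, in the order asked, and still so for the second after the job is handed in, with the robot touching nothing.
It also fails if it takes over 58 s, if anything falls off the work surface, if the arm or the gripper's body presses on something with over 40 N, if the wrist force passes 120 N, or if a joint passes its speed limit or range.

## Robot

A 6-joint arm with a two-finger parallel gripper is mounted at the origin on the work surface. World frame = base frame: x ahead of the robot, y to its left, z up, the work surface at z = 0. Lengths are in m, angles in rad, forces in N, time in s.
With the tool pointing down it reaches from about 0.25 to 0.775 m from the base axis. Payload 4 kg.
Tool frame: the origin (TCP) lies at the very end of the fingers, on their centre line; the grasp point (between the pads) lies 19 mm behind it (robot.hold_point_z is the distance from the TCP to the grasp point, in m); z points along the fingers, y is the line along which they close (so a half turn about z gives the same grasp; the last joint's range is limited). The gripper opens to 94 mm and grips with 3 to 60 N. Pads are 16 mm wide; open, the fingers measure 119 mm over their backs; the gripper's body (75 mm by 177 mm) begins 78 mm behind the grasp point.
Start: joints at [-1.404, 0.087, 1.371, -0, 1.684, -0.103], TCP at [0.147, -0.53, 0.206] pointing down, gripper open.
Joint ranges: [-3.1, 3.1], [-0.76, 2.03], [0.27, 2.55], [-1.08, 4.22], [0.17, 2.65], [-2.57, 2.57]. Speed limits (rad/s): [2.79, 2.79, 3.14, 3.14, 3.14, 3.14].

## Interface

Orientations are given as [roll, pitch, yaw] about the fixed x, y, z axes, in that order (R = Rz(yaw) Ry(pitch) Rx(roll)).
In Python, from bench import robot gives the robot as it stands.
- The arm moves only by the tool carry_out, never from a script. Its argument "steps" is a list of rows, each a list of 3 entries, a list of its own where there are three numbers: the shift along the tool's x, y, z in m, then the turn about the tool's z in units of 10 degrees (1.0 is 10 degrees), then the closure, from -1 (fully open) to 1 (shut). In form: [[[tx, ty, tz], roll, jaw], ...]. A call has 1 to 10 rows; each row is the pose to reach, as a shift and turn from the pose commanded when the call began, along the tool's axes at that moment; what a row does not reach only later rows make up. A row lasts 1/8 s, in which the tool goes at most 62.5 mm and 10.7 degrees, less where a joint would pass 70% of its speed; a pose out of reach is approached as far as the arm can. A call with a gripper value outside its range is refused whole. The fingers move at their own pace and stop on an object; the grip force is fixed at half the most. Time passes only in rows, so rows that repeat a pose let the fingers close. It gives the time, the measured TCP pose, the force, the opening and the grip force at its end, in the units of the state.
- robot.get_obs(): the state, without advancing time (a new reading comes with each control period).
- robot.snapshot(name): name is "scene" or "top" or "wrist"; returns a dict with "image" (400x640x3 uint8, red, green, blue), "z_map" (400x640 float32, m along the optical axis (not along the pixel's ray), 0 where there is no reading), "mtx" (3x3 intrinsics, pixels), "D" ([k1, k2, p1, p2, k3] as OpenCV has them; the pictures are not rectified), "R" (3x3) and "t" (3): a world point X has camera coordinates R X + t. Camera axes: x right, y down, z forward; pixel columns grow to the right and rows downward; lengths in m; the calibration is good to about 2 mm. A picture is of the moment at which its call begins.
- robot.close_job(): hands the job in; it is judged then, once.
The state is a dict: "time": time; "joint_positions": joint angles; "qvel": joint speeds; "joint_torque": joint torques, N m; "tool_pos": TCP position; "ee_rot": TCP orientation; "wrist_force": force on the tool from outside, world axes, zero at the start; "wrist_torque": the same for the moment, N m; "width": finger opening in m; "finger_force": force on a finger pad.
Only numpy, scipy, OpenCV 4.12 (cv2) and the standard library are available. Lean on these libraries where they do the work, as an engineer would, in place of code of your own. Each camera call takes 0.05 s, during which the arm holds its last target. There are 200 camera calls.

## Working session

There is one attempt and no reset: what is moved stays moved. The work goes in short steps, Python scripts to look and compute and a tool call to move; the robot and the scene stay as the last step left them, time stands still between calls to the robot, and variables do not carry over. Pictures are saved under pics/ and viewed, at most 10 in all, crops included, and the job is handed in when it is done.

Besides the shell and the picture viewer there is one more tool, called after "Call:" as name(argument=value, ...), one argument or row to a line, values as JSON. carry_out: Moves the arm, as the interface text tells. Its arguments: {"type":"object","properties":{"steps":{"type":"array","items":{"type":"array"}}},"required":["steps"]}

```bash
mkdir -p pics; ls
python3 - <<'E'
from bench import robot
import cv2,numpy as np
o=robot.get_obs();print({k:np.round(v,3).tolist() for k,v in o.items()}, robot.hold_point_z)
for n in("top","scene"):
    s=robot.snapshot(n);cv2.imwrite(f"pics/{n}0.png",s["image"][:,:,::-1]);np.savez(f"{n}0.npz",**s)
    print(n,s["mtx"],s["D"],s["R"],s["t"],(s["z_map"]>0).mean())
E
```

```text
pics
{'time': 0.0, 'joint_positions': [-1.404, 0.088, 1.372, -0.0, 1.684, -0.103], 'qvel': [-0.001, 0.001, -0.001, 0.002, 0.0, -0.0], 'joint_torque': [-0.002, -34.018, -30.243, 0.072, 0.033, -0.0], 'tool_pos': [0.147, -0.53, 0.204], 'ee_rot': [-3.139, -0.0, 0.27], 'wrist_force': [0.839, -0.345, 0.423], 'wrist_torque': [0.03, 0.024, -0.051], 'finger_force': 0.0, 'width': 0.094} 0.0188
top [[438.32593164   0.         320.24316976]
 [  0.         438.32593164 204.29095767]
 [  0.           0.           1.        ]] [-0.08945912  0.          0.          0.          0.        ] [[-0.00710255 -0.99995818 -0.00576053]
 [-0.98448414  0.00800245 -0.175291  ]
 [ 0.17532977  0.00442613 -0.98449981]] [0.11878949 0.5899682  1.16644679] 0.99614453125
scene [[388.17690543   0.         321.90409822]
 [  0.         388.17690543 199.73403472]
 [  0.           0.           1.        ]] [-0.02526035  0.          0.          0.          0.        ] [[-0.05682613  0.99824874 -0.01643906]
 [ 0.51113744  0.01494491 -0.85936905]
 [-0.85761839 -0.05723724 -0.51109157]] [-0.07124445 -0.19974354  1.51695087] 0.9960703125
```

View pics/top0.png

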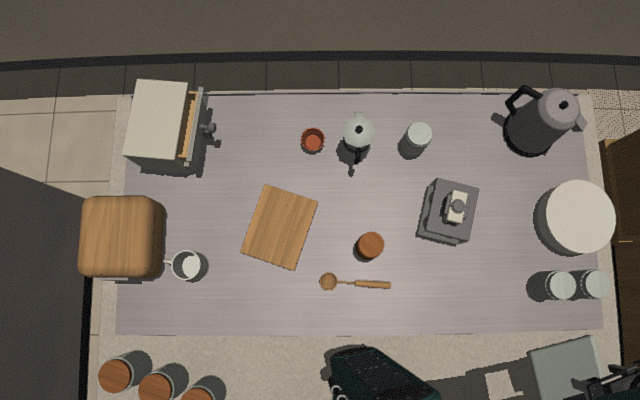

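View pics/scene0.png

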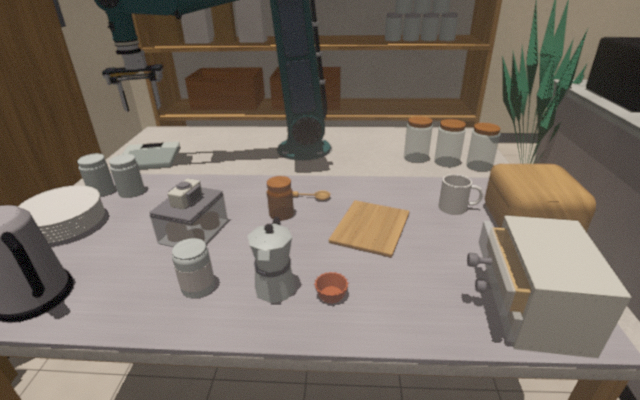

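The top view shows the lidded box at about (448,208), the board at (280,227), the jar at (370,245), the tin at (418,138), the moka pot at (357,135), and the spoon at (355,283). The scene view agrees.

```bash
cat > h.py <<'E'
import cv2,numpy as np
def load(f): return dict(np.load(f))
def rays(s,px):
    u=cv2.undistortPoints(np.asarray(px,float).reshape(-1,1,2),s["mtx"],s["D"]).reshape(-1,2)
    return np.c_[u,np.ones(len(u))]
def onplane(s,px,z):
    d=rays(s,px)@s["R"]; c=-s["R"].T@s["t"]
    return c+d*((z-c[2])/d[:,2])[:,None]
def cloud(s):
    h,w=s["z_map"].shape; g=np.stack(np.meshgrid(np.arange(w),np.arange(h)),-1).reshape(-1,2)
    P=(rays(s,g)*s["z_map"].reshape(-1,1)-s["t"])@s["R"]; P[s["z_map"].ravel()==0]=np.nan
    return P.reshape(h,w,3)
def rect(s,mask,z):
    m=mask.astype(np.uint8); c=max(cv2.findContours(m,cv2.RETR_EXTERNAL,cv2.CHAIN_APPROX_NONE)[0],key=cv2.contourArea)
    X=onplane(s,c,z)[:,:2]
    r=cv2.minAreaRect((X*1000).astype(np.float32)); return r
E
python3 - <<'E'
from h import *
for n in("top0","scene0"):
    s=load(n+".npz");P=cloud(s);Z=P[...,2]
    hsv=cv2.cvtColor(s["image"],cv2.COLOR_RGB2HSV)
    near=lambda x0,x1,y0,y1:(P[...,0]>x0)&(P[...,0]<x1)&(P[...,1]>y0)&(P[...,1]<y1)
    B=near(.35,.68,-.45,-.1)
    print(n,"liner z",np.nanmedian(Z[near(.4,.45,.3,.4)]))
    box=near(.38,.6,-.42,-.16)
    for nm,lo,hi,pl in(("plate",.09,.11,.1),("housing",.13,.16,.142),("button",.146,.16,.149)):
        m=box&(Z>lo)&(Z<hi)
        if nm=="plate": m=box&(Z>lo)
        print(nm,m.sum(),np.nanmedian(Z[m]) if m.any() else 0, rect(s,m,pl) if m.sum()>5 else 0)
    m=near(.3,.62,-.02,.35)&(hsv[...,1]>90)&(hsv[...,0]<25)&(Z>.008)&(Z<.03)
    print("board",m.sum(),np.median(Z[m]),rect(s,m,.016))
    # everything tall near
    for nm,b in(("jar",(.3,.45,-.12,.03)),("tin",(.56,.75,-.28,-.1)),("moka",(.52,.75,-.1,.1))):
        m=near(*b)&(Z>.06); 
        if m.any(): print(nm,m.sum(),np.nanmax(Z[m]),cv2.minEnclosingCircle((P[m][:,:2]*1000).astype(np.float32)))
E
python3 - <<'E'
import cv2
a=cv2.imread('pics/top0.png')[160:260,400:500]
b=cv2.imread('pics/scene0.png')[170:250,140:240]
cv2.imwrite('pics/crop0.png',cv2.hconcat([cv2.resize(a,(400,400),interpolation=2),cv2.resize(b,(400,400),interpolation=2)]))
E
```

```text
top0 liner z 0.0024118137169820224
plate 1858 0.10127080520933149 ((554.1636962890625, -235.61700439453125), (121.3670883178711, 127.5767593383789), 74.87545776367188)
housing 609 0.14114347645173622 ((564.6299438476562, -238.05357360839844), (61.277008056640625, 80.98101043701172), 76.83570861816406)
button 88 0.14861401292755666 ((566.2595825195312, -240.59735107421875), (28.300722122192383, 28.339998245239258), 53.574920654296875)
board 4077 0.015855659763243147 ((534.2953491210938, 233.07272338867188), (163.6942901611328, 207.71337890625), 70.69989013671875)
jar 79 0.11383775962475295 ((447.7534484863281, -17.833080291748047), 23.481067657470703)
tin 1231 0.15200889387117744 ((656.43505859375, -200.00537109375), 115.76704406738281)
moka 387 0.15401464238477688 ((730.9686889648438, 11.686284065246582), 40.083396911621094)
scene0 liner z 0.0026693821719515638
plate 940 0.10778601576187309 ((530.4203491210938, -233.7962646484375), (179.72250366210938, 105.97237396240234), 55.91676330566406)
housing 348 0.14206195474227024 ((571.6874389648438, -230.0081329345703), (71.36103057861328, 79.96155548095703), 71.1121597290039)
button 66 0.14909932818741561 ((572.713134765625, -239.86630249023438), (37.799766540527344, 28.564279556274414), 19.766529083251953)
board 2516 0.01651973775995423 ((543.1639404296875, 231.91372680664062), (162.82748413085938, 213.23501586914062), 70.9872055053711)
jar 15 0.11125392176672255 ((448.22802734375, -17.825929641723633), 16.72974395751953)
tin 1871 0.15188103092373634 ((656.1781616210938, -206.76837158203125), 111.51654815673828)
moka 91 0.1521324244695443 ((735.4771118164062, 11.633760452270508), 36.32478713989258)
```

View pics/crop0.png

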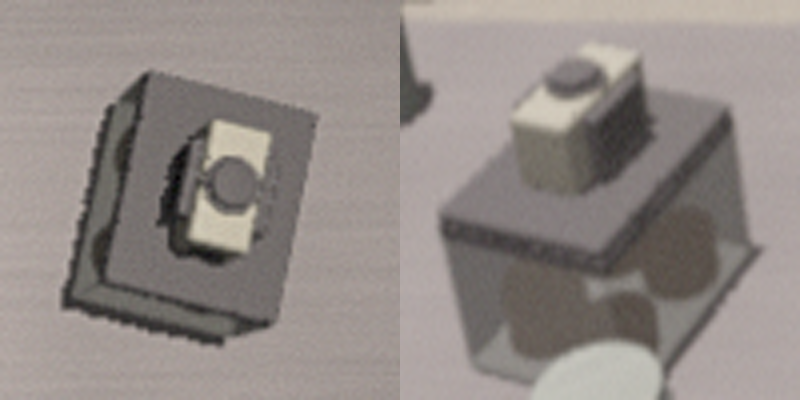

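The crop shows the button at top-view pixel (458,206). The lid's long axis is at yaw of about −15°, and the tabs are out. I'll raise the arm and go above the box for a wrist-camera refinement.

Call:
carry_out(
  steps=[
    [[0, 0, -0.06], 0, -1],
    [[0, 0, -0.12], 0, -1],
    [[0, 0, -0.17], 0, -1],
    [[0.06, -0.02, -0.17], 1, -1],
    [[0.12, -0.04, -0.17], 2, -1],
    [[0.18, -0.06, -0.17], 3.05, -1],
    [[0.24, -0.08, -0.17], 3.05, -1],
    [[0.3, -0.1, -0.17], 3.05, -1],
    [[0.36, -0.12, -0.17], 3.05, -1],
    [[0.4, -0.14, -0.17], 3.05, -1],
  ],
)

```text
time: 1.35
tool_pos: [0.4963, -0.2872, 0.3745]
ee_rot: [-3.141, 0.001, -0.263]
wrist_force: [0.3, -0.5, -0.1]
width: 0.0941
finger_force: 0.0
```

Run:
```python
from bench import robot
from h import *
o=robot.get_obs();print({k:np.round(o[k],4).tolist() for k in("time","tool_pos","ee_rot","joint_positions","wrist_force")})
s=robot.snapshot("wrist");cv2.imwrite("pics/w1.png",s["image"][:,:,::-1]);np.savez("w1.npz",**s)
print(-s["R"].T@s["t"],s["R"])
```

```text
{'time': 1.35, 'tool_pos': [0.4963, -0.2872, 0.3745], 'ee_rot': [-3.1413, 0.0014, -0.2626], 'joint_positions': [-0.6233, 0.1751, 0.9383, -0.0002, 2.0296, 1.2099], 'wrist_force': [0.3, -0.4979, -0.0795]}
[ 0.56007806 -0.30426119  0.55400251] [[-0.25930461 -0.96579426 -0.00160063]
 [-0.93996752  0.25198901  0.23013602]
 [-0.22186071  0.06117987 -0.97315716]]
```

View pics/w1.png

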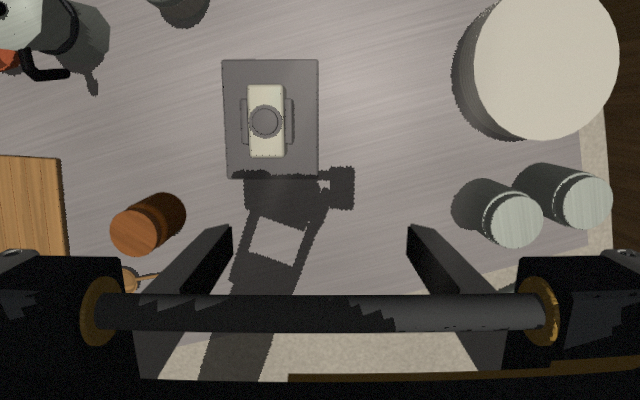

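The wrist view shows the lid plate with corners at about (222,60), (318,60), (318,178) and (227,178). The button is at (265,121), and the board edge is at the left.

Run:
```python
from h import *
s=load("w1.npz");P=cloud(s);g=cv2.cvtColor(s["image"],cv2.COLOR_RGB2GRAY)
roi=np.zeros_like(g,bool);roi[40:200,205:335]=1
Z=P[...,2]
print("plate z",np.median(Z[150:170,228:242]),"btn z",np.median(Z[117:125,260:270]))
print("plate",rect(s,roi&(Z>.085),.1))
hs=cv2.morphologyEx((roi&(Z>.13)&(Z<.2)).astype(np.uint8),cv2.MORPH_OPEN,np.ones((3,3)))
print("housing(+tabs)",rect(s,hs,.142))
hs=roi&(g>140);hs=cv2.morphologyEx(hs.astype(np.uint8),cv2.MORPH_CLOSE,np.ones((3,3)))
c=max(cv2.findContours(hs,cv2.RETR_EXTERNAL,cv2.CHAIN_APPROX_NONE)[0],key=cv2.contourArea)
print("white",rect(s,hs,.142))
c=cv2.HoughCircles(cv2.medianBlur(g,3),cv2.HOUGH_GRADIENT,1,30,param1=80,param2=15,minRadius=10,maxRadius=22)
for k in c[0]:
    if 230<k[0]<300 and 90<k[1]<150: print("btn",k,onplane(s,k[None,:2],.149))
# board with top: colour edges
t=load("top0.npz");h=cv2.cvtColor(t["image"],cv2.COLOR_RGB2HSV)
m=np.zeros(h.shape[:2],bool);m[170:280,230:330]=1
print("board col",rect(t,m&(h[...,1]>80),.016))
```

```text
plate z nan btn z nan
plate ((568.4657592773438, -241.12289428710938), (119.0622787475586, 149.4695281982422), 74.88794708251953)
housing(+tabs) ((568.3282470703125, -242.9556427001953), (60.985713958740234, 82.53228759765625), 74.82717895507812)
white ((577.2852783203125, -247.05709838867188), (153.74960327148438, 157.9384765625), 74.44422149658203)
btn [265.5 121.5  16.7] [[ 0.56807358 -0.24291358  0.149     ]]
board col ((534.5050048828125, 232.94683837890625), (163.98611450195312, 208.76760864257812), 70.81491088867188)
```

Lid centre is (0.568, −0.242) at yaw −15.1°, and the sizes match (119×149 mm plate, 61×82.5 mm housing). I'll close the fingers and go above the button.

Call:
carry_out(
  steps=[
    [[0.03, -0.03, 0], 0, 1],
    [[0.058, -0.062, 0], 0, 1],
    [[0.058, -0.062, 0.05], 0, 1],
    [[0.058, -0.062, 0.1], 0, 1],
    [[0.058, -0.062, 0.15], 0, 1],
    [[0.058, -0.062, 0.19], 0, 1],
    [[0.058, -0.062, 0.205], 0, 1],
    [[0.058, -0.062, 0.21], 0, 1],
    [[0.058, -0.062, 0.21], 0, 1],
    [[0.058, -0.062, 0.21], 0, 1],
  ],
)

```text
time: 2.65
tool_pos: [0.5679, -0.2443, 0.1678]
ee_rot: [3.141, -0.004, -0.263]
wrist_force: [-0.0, -0.3, 1.7]
width: 0.0008
finger_force: 0.0
```

Call:
carry_out(
  steps=[
    [[0, -0.002, 0.006], 0, 1],
    [[0, -0.002, 0.012], 0, 1],
    [[0, -0.002, 0.016], 0, 1],
    [[0, -0.002, 0.018], 0, 1],
    [[0, -0.002, 0.018], 0, 1],
    [[0, -0.002, 0.018], 0, 1],
  ],
)

```text
time: 3.4
tool_pos: [0.5673, -0.2417, 0.1478]
ee_rot: [-3.142, 0.0, -0.263]
wrist_force: [-1.1, 0.5, 2.3]
width: 0.0004
finger_force: 1.0
```

Call:
carry_out(
  steps=[
    [[0, 0, 0.001], 0, 1],
    [[0, 0, 0.002], 0, 1],
    [[0, 0, 0.003], 0, 1],
    [[0, 0, 0.0035], 0, 1],
    [[0, 0, 0.0035], 0, 1],
    [[0, 0, 0.0035], 0, 1],
  ],
)

```text
time: 4.15
tool_pos: [0.5674, -0.2418, 0.1443]
ee_rot: [3.142, -0.0, -0.263]
wrist_force: [-1.2, 2.3, 4.7]
width: 0.0008
finger_force: 2.6
```

Run:
```python
from bench import robot
import numpy as np
s=robot.snapshot("top")
o=robot.get_obs();print({k:np.round(o[k],4).tolist() for k in("time","tool_pos","wrist_force")})
```

```text
{'time': 4.2, 'tool_pos': [0.5675, -0.2418, 0.1443], 'wrist_force': [-2.9366, 1.5327, 5.0644]}
```

Call:
carry_out(
  steps=[
    [[0, 0, 0.001], 0, 1],
    [[0, 0, 0.0015], 0, 1],
    [[0, 0, 0.0015], 0, 1],
    [[0, 0, 0.0015], 0, 1],
    [[0, 0, 0.0015], 0, 1],
    [[0, 0, 0.0015], 0, 1],
    [[0, 0, 0.0015], 0, 1],
    [[0, 0, 0.0015], 0, 1],
    [[0, 0, 0.0015], 0, 1],
    [[0, 0, 0.0015], 0, 1],
  ],
)

```text
time: 5.45
tool_pos: [0.5675, -0.2419, 0.1442]
ee_rot: [3.141, -0.001, -0.262]
wrist_force: [-4.2, 2.3, 8.9]
width: 0.0005
finger_force: 4.5
```

Call:
carry_out(
  steps=[
    [[0, 0, 0], 0, 1],
    [[0, 0, 0], 0, 1],
    [[0, 0, 0], 0, 1],
    [[0, 0, 0], 0, 1],
    [[0, 0, 0], 0, 1],
    [[0, 0, 0], 0, 1],
    [[0, 0, 0], 0, 1],
    [[0, 0, 0], 0, 1],
    [[0, 0, 0], 0, 1],
    [[0, 0, 0], 0, 1],
  ],
)

```text
time: 6.7
tool_pos: [0.5675, -0.2419, 0.1442]
ee_rot: [3.141, -0.001, -0.262]
wrist_force: [-4.7, 2.4, 9.0]
width: 0.0007
finger_force: 4.5
```

Button bottomed at 9 N for more than 2 s. Holding slightly longer, then I'll release, rise and open.

Call:
carry_out(
  steps=[
    [[0, 0, 0], 0, 1],
    [[0, 0, 0], 0, 1],
    [[0, 0, 0], 0, 1],
    [[0, 0, -0.01], 0, 1],
    [[0, 0, -0.03], 0, 1],
    [[0, 0, -0.05], 0, -1],
    [[0, 0, -0.05], 0, -1],
    [[0, 0, -0.05], 0, -1],
    [[0, 0, -0.05], 0, -1],
    [[0, 0, -0.05], 0, -1],
  ],
)

```text
time: 7.95
tool_pos: [0.5671, -0.2416, 0.1914]
ee_rot: [-3.141, 0.002, -0.263]
wrist_force: [-0.5, -0.4, 0.4]
width: 0.0466
finger_force: 0.0
```

Run:
```python
from bench import robot
from h import *
s=robot.snapshot("wrist");cv2.imwrite("pics/w2.png",s["image"][:,:,::-1]);np.savez("w2.npz",**s)
o=robot.get_obs();print({k:np.round(o[k],4).tolist() for k in("time","tool_pos","ee_rot","wrist_force","width")})
```

```text
{'time': 8.0, 'tool_pos': [0.5672, -0.2417, 0.1917], 'ee_rot': [-3.1414, 0.0011, -0.2625], 'wrist_force': [0.8701, 0.399, -0.632], 'width': 0.051}
```

View pics/w2.png

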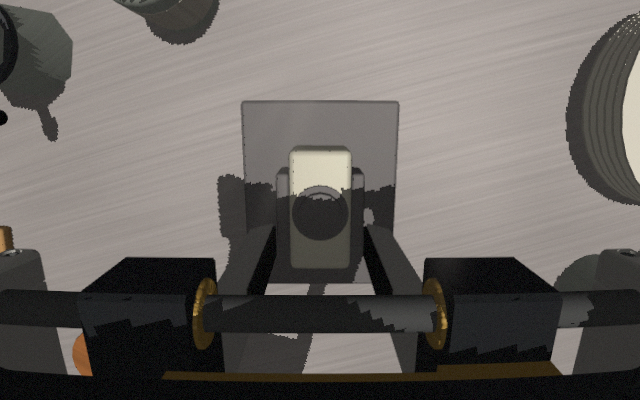

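The picture shows the housing centred at column 320 between the opening fingers, and the button is up at (320,213). I'll finish opening and descend around the tabs.

Call:
carry_out(
  steps=[
    [[0.001, 0, 0], 0, -1],
    [[0.001, 0, 0], 0, -1],
    [[0.001, 0, 0], 0, -1],
    [[0.001, 0, 0], 0, -1],
    [[0.001, 0, 0.02], 0, -1],
    [[0.001, 0, 0.045], 0, -1],
    [[0.001, 0, 0.07], 0, -1],
    [[0.001, 0, 0.08], 0, -1],
    [[0.001, 0, 0.084], 0, -1],
    [[0.001, 0, 0.084], 0, -1],
  ],
)

```text
time: 9.25
tool_pos: [0.5688, -0.2423, 0.1093]
ee_rot: [3.141, -0.001, -0.263]
wrist_force: [1.5, -0.3, -0.6]
width: 0.0941
finger_force: 0.0
```

Call:
carry_out(
  steps=[
    [[0, 0, 0.002], 0, 0],
    [[0, 0, 0.002], 0, 0.2],
    [[0, 0, 0.002], 0, 0.3],
    [[0, 0, 0.002], 0, 1],
    [[0, 0, 0.002], 0, 1],
    [[0, 0, 0.002], 0, 1],
    [[0, 0, 0.002], 0, 1],
    [[0, 0, 0.002], 0, 1],
    [[0, 0, 0.002], 0, 1],
    [[0, 0, 0.002], 0, 1],
  ],
)

```text
time: 10.5
tool_pos: [0.5685, -0.2423, 0.107]
ee_rot: [3.141, -0.001, -0.263]
wrist_force: [-1.2, -1.1, 3.9]
width: 0.0427
finger_force: 30.0
```

Both tabs are fully in (43 mm, 30 N). Lifting straight up, slowly at first.

Call:
carry_out(
  steps=[
    [[0, 0, -0.002], 0, 1],
    [[0, 0, -0.005], 0, 1],
    [[0, 0, -0.01], 0, 1],
    [[0, 0, -0.015], 0, 1],
    [[0, 0, -0.02], 0, 1],
    [[0, 0, -0.026], 0, 1],
    [[0, 0, -0.033], 0, 1],
    [[0, 0, -0.04], 0, 1],
    [[0, 0, -0.05], 0, 1],
    [[0, 0, -0.06], 0, 1],
  ],
)

```text
time: 11.75
tool_pos: [0.5685, -0.2421, 0.1673]
ee_rot: [3.141, -0.0, -0.263]
wrist_force: [-0.1, -0.4, -3.1]
width: 0.0426
finger_force: 30.0
```

Lid is free, at about 3 N. Raising it and carrying it toward the board, stopping short for a look.

Call:
carry_out(
  steps=[
    [[0, 0, -0.04], 0, 1],
    [[0, 0, -0.08], 0, 1],
    [[0, 0, -0.11], 0, 1],
    [[-0.02, -0.03, -0.11], 0, 1],
    [[-0.05, -0.07, -0.11], 0, 1],
    [[-0.08, -0.11, -0.11], 0, 1],
    [[-0.11, -0.15, -0.11], 0, 1],
    [[-0.14, -0.195, -0.11], 0.1, 1],
    [[-0.17, -0.24, -0.11], 0.2, 1],
    [[-0.2, -0.285, -0.11], 0.4, 1],
  ],
)

```text
time: 13.0
tool_pos: [0.4484, 0.0866, 0.2774]
ee_rot: [-3.141, -0.002, -0.334]
wrist_force: [1.0, -0.8, -2.9]
width: 0.0431
finger_force: 30.0
```

Call:
carry_out(
  steps=[
    [[-0.03, -0.045, 0], 0, 1],
    [[-0.06, -0.09, 0], 0, 1],
    [[-0.08, -0.12, 0], 0, 1],
    [[-0.085, -0.127, 0], 0, 1],
    [[-0.085, -0.127, 0], 0, 1],
    [[-0.085, -0.127, 0], 0, 1],
  ],
)

```text
time: 13.75
tool_pos: [0.4107, 0.2318, 0.2766]
ee_rot: [3.141, -0.001, -0.334]
wrist_force: [-0.3, -1.6, -3.0]
width: 0.0427
finger_force: 30.0
```

Run:
```python
from bench import robot
from h import *
s=robot.snapshot("wrist");cv2.imwrite("pics/w3.png",s["image"][:,:,::-1]);np.savez("w3.npz",**s)
o=robot.get_obs();print({k:np.round(o[k],4).tolist() for k in("time","tool_pos","ee_rot","wrist_force","width","joint_positions")})
```

```text
{'time': 13.8, 'tool_pos': [0.4108, 0.2317, 0.2766], 'ee_rot': [3.1412, -0.0005, -0.3343], 'wrist_force': [0.2563, 0.348, -3.4542], 'width': 0.0426, 'joint_positions': [0.3938, -0.0912, 1.4093, -0.0006, 1.8234, 2.2987]}
```

View pics/w3.png

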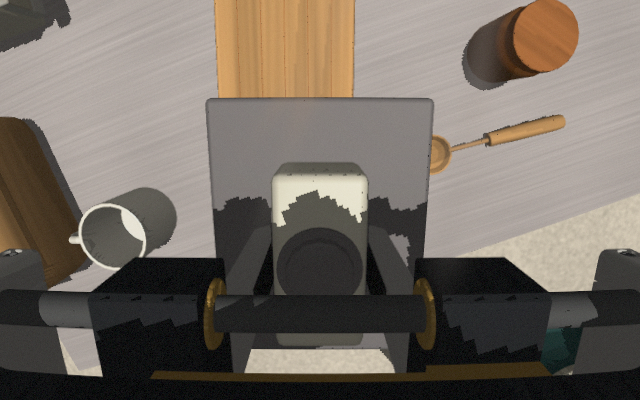

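The lid hangs straight and centred, with its edges at columns 206 and 434. The board's long edges are at columns ~216 and ~354, but the far edge is cut off. I'll raise the arm for a fuller view.

Call:
carry_out(
  steps=[
    [[0, 0, -0.04], 0, 1],
    [[0, 0, -0.08], 0, 1],
    [[0, 0, -0.12], 0, 1],
    [[0, 0, -0.14], 0, 1],
    [[0, 0, -0.14], 0, 1],
    [[0, 0, -0.14], 0, 1],
  ],
)

```text
time: 14.55
tool_pos: [0.4105, 0.2323, 0.4152]
ee_rot: [3.14, 0.001, -0.334]
wrist_force: [0.2, -0.1, -4.1]
width: 0.0429
finger_force: 30.0
```

Run:
```python
from bench import robot
from h import *
s=robot.snapshot("wrist");cv2.imwrite("pics/w4.png",s["image"][:,:,::-1]);np.savez("w4.npz",**s)
o=robot.get_obs();print({k:np.round(o[k],4).tolist() for k in("time","tool_pos","ee_rot","wrist_force","width")})
h=cv2.cvtColor(s["image"],cv2.COLOR_RGB2HSV);Z=cloud(s)
m=(h[...,1]>70)&(h[...,0]<25)&(Z[...,2]<.03)&(abs(Z[...,1]-.233)<.16)&(abs(Z[...,0]-.535)<.17)
m=cv2.morphologyEx(m.astype(np.uint8),cv2.MORPH_OPEN,np.ones((5,5)))
c=max(cv2.findContours(m,cv2.RETR_EXTERNAL,cv2.CHAIN_APPROX_NONE)[0],key=cv2.contourArea)
print(cv2.boundingRect(c)); print(rect(s,m,.016)); print(np.round(cv2.boxPoints(rect(s,m,.016)),1))
cv2.imwrite("pics/m4.png",m*255)
```

```text
{'time': 14.6, 'tool_pos': [0.4103, 0.2324, 0.4148], 'ee_rot': [3.1396, 0.0021, -0.3332], 'wrist_force': [-0.8169, -1.0826, -3.2429], 'width': 0.0427}
(240, 10, 106, 87)
((573.4805297851562, 219.974365234375), (163.88934326171875, 128.42581176757812), 70.95362854003906)
[[486.  163.5]
 [607.4 121.6]
 [660.9 276.5]
 [539.5 318.4]]
```

View pics/w4.png

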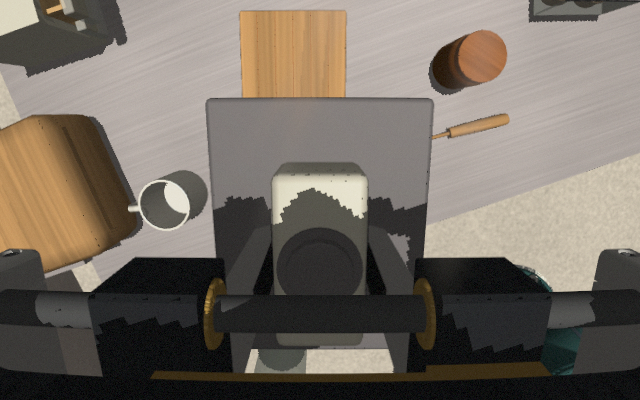

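The board is visible with its far corners at (240,10) and (346,10). That gives a centre of (0.535, 0.233) and yaw −19°, agreeing with the top view. Moving over it and descending.

Call:
carry_out(
  steps=[
    [[0.04, -0.015, 0.04], 0, 1],
    [[0.08, -0.03, 0.08], 0, 1],
    [[0.11, -0.04, 0.12], 0, 1],
    [[0.1175, -0.0415, 0.16], 0, 1],
    [[0.1175, -0.0415, 0.2], 0, 1],
    [[0.1175, -0.0415, 0.24], 0, 1],
    [[0.1175, -0.0415, 0.28], 0, 1],
    [[0.1175, -0.0415, 0.31], 0, 1],
    [[0.1175, -0.0415, 0.335], 0, 1],
    [[0.1175, -0.0415, 0.345], 0, 1],
  ],
)

```text
time: 15.85
tool_pos: [0.5324, 0.2328, 0.0677]
ee_rot: [3.137, 0.005, -0.333]
wrist_force: [-0.5, -0.4, -4.4]
width: 0.0425
finger_force: 30.0
```

Call:
carry_out(
  steps=[
    [[0, 0, 0], 0, 1],
    [[0, 0, 0], 0, 1],
    [[0, 0, 0], 0, 1],
  ],
)

```text
time: 16.23
tool_pos: [0.5358, 0.234, 0.073]
ee_rot: [-3.14, -0.002, -0.332]
wrist_force: [-0.1, -0.5, -3.0]
width: 0.0426
finger_force: 30.0
```

Call:
carry_out(
  steps=[
    [[-0.001, 0, 0.006], 0, 1],
    [[-0.001, 0, 0.012], 0, 1],
    [[-0.001, 0, 0.017], 0, 1],
    [[-0.001, 0, 0.02], 0, 1],
    [[-0.001, 0, 0.022], 0, 1],
    [[-0.001, 0, 0.0235], 0, 1],
    [[-0.001, 0, 0.0235], 0, 1],
    [[-0.001, 0, 0.0235], 0, 1],
  ],
)

```text
time: 17.23
tool_pos: [0.5341, 0.2341, 0.0481]
ee_rot: [-3.141, -0.0, -0.332]
wrist_force: [0.2, 0.0, -3.1]
width: 0.0424
finger_force: 30.0
```

Call:
carry_out(
  steps=[
    [[0, 0, 0.0005], 0, 1],
    [[0, 0, 0.001], 0, 1],
    [[0, 0, 0.0015], 0, 1],
    [[0, 0, 0.0015], 0, 1],
  ],
)

```text
time: 17.73
tool_pos: [0.534, 0.2341, 0.047]
ee_rot: [-3.142, -0.0, -0.332]
wrist_force: [-1.6, 0.3, 0.4]
width: 0.0429
finger_force: 30.0
```

Contact: the weight is now carried by the board. Opening, then rising.

Call:
carry_out(
  steps=[
    [[0, 0, 0.0003], 0, 0],
    [[0, 0, 0.0003], 0, -0.2],
    [[0, 0, 0.0003], 0, -0.5],
    [[0, 0, 0.0003], 0, -1],
    [[0, 0, 0.0003], 0, -1],
    [[0, 0, 0.0003], 0, -1],
    [[0, 0, 0.0003], 0, -1],
    [[0, 0, 0.0003], 0, -1],
    [[0, 0, 0.0003], 0, -1],
    [[0, 0, 0.0003], 0, -1],
  ],
)

```text
time: 18.98
tool_pos: [0.534, 0.234, 0.0461]
ee_rot: [3.142, -0.0, -0.332]
wrist_force: [-0.1, 0.7, -0.4]
width: 0.0938
finger_force: 0.0
```

Call:
carry_out(
  steps=[
    [[0, 0, -0.01], 0, -1],
    [[0, 0, -0.03], 0, -1],
    [[0, 0, -0.07], 0, -1],
    [[0, 0, -0.12], 0, -1],
    [[0, 0, -0.17], 0, -1],
    [[0, 0, -0.22], 0, -1],
    [[-0.05, 0, -0.25], 0, -1],
    [[-0.1, 0, -0.25], 0, -1],
    [[-0.12, 0, -0.25], 0, -1],
    [[-0.12, 0, -0.25], 0, -1],
  ],
)

```text
time: 20.23
tool_pos: [0.42, 0.2734, 0.2967]
ee_rot: [-3.141, -0.001, -0.331]
wrist_force: [0.6, 0.2, -0.1]
width: 0.0938
finger_force: 0.0
```

Run:
```python
from bench import robot
from h import *
s=robot.snapshot("wrist");cv2.imwrite("pics/w5.png",s["image"][:,:,::-1]);np.savez("w5.npz",**s)
t=robot.snapshot("scene");cv2.imwrite("pics/s5.png",t["image"][:,:,::-1])
P=cloud(s);Z=P[...,2];m=(abs(P[...,0]-.535)<.13)&(abs(P[...,1]-.233)<.11)
print("plate",np.nanmedian(Z[m&(Z>.03)&(Z<.05)]),rect(s,m&(Z>.028)&(Z<.1),.040))
```

```text
plate 0.040338497750977524 ((534.2233276367188, 234.7957763671875), (120.13922119140625, 148.59942626953125), 70.94255065917969)
```

View pics/w5.png

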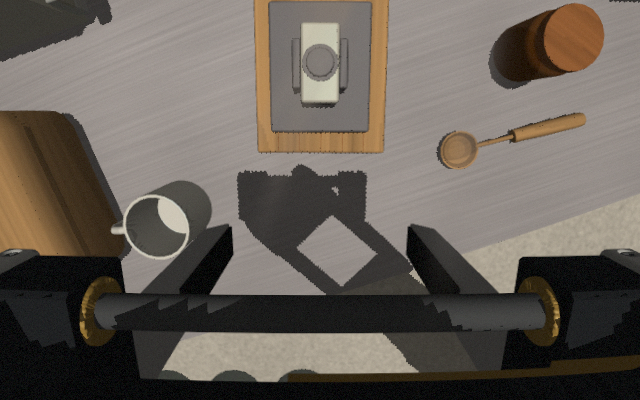

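View pics/s5.png

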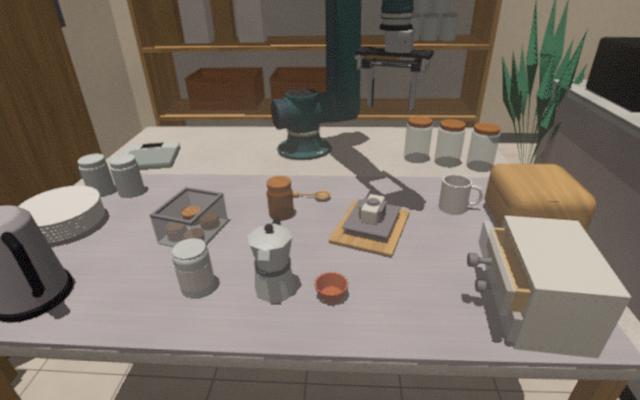

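The lid sits flat and centred on the board (wrist view (320,65), plate top z 0.040, centre within 2 mm). The open box stands in place at scene pixel (190,218), and the bystanders are unmoved. Handing in.

```bash
python3 -c "
from bench import robot
print(robot.close_job())"
```

```text
the job is handed in; nothing more can be done
None
```

Job handed in: I held the vent button down for over 2 s and let it up, squeezed the tabs and lifted the lid off, then set it right way up within 2 mm of the board's centre, with the box and other things in place by the last camera check.

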